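# Lock the wooden tray on its stud and stand the small tin in it

### The arm

A 6-joint arm with a two-finger parallel gripper is mounted at the origin on the work surface. World frame = base frame: x ahead of the robot, y to its left, z up, the work surface at z = 0. Lengths are in m, angles in rad, forces in N, time in s.
With the tool pointing down it reaches from about 0.35 to 0.775 m from the base axis. Payload 5.5 kg.
Tool frame: the origin (TCP) lies midway between the tips of the shut fingers; the grasp point (between the pads) lies env.grasp_offset behind it (env.grasp_offset is the distance from the TCP to the grasp point, in m); z points along the fingers, y is the line along which they close (so a half turn about z gives the same grasp; the last joint's range is limited). The gripper opens to 85 mm and grips with 20 to 120 N. Pads are 22 mm wide; open, the fingers measure 114 mm over their backs; the gripper's body (76 mm by 85 mm) begins 54 mm behind the grasp point. The pads swing forward as they close: fully open they stand 13 mm farther back than shut.
Start: joints at [-1.253, 0.313, 0.046, 1.304, 0, 1.431], TCP at [0.254, -0.516, 0.231] pointing down, gripper open.
Joint ranges: [-2.76, 2.76], [-0.86, 1.69], [-1.03, 1.26], [-2.2, 2.34], [-1.47, 1.5], [-3.14, 3.14]. Speed limits (rad/s): [2.57, 2.57, 3.14, 3.14, 3.14, 3.14].

### API

Orientations are given as a unit quaternion [w, x, y, z].
In Python, from workcell import monitor, viewer, order, env gives the robot as it stands.
- The arm moves only by the tool carry_out, never from a script. Its argument "plan" is a list that holds one entry, the list of rows, each a list of 7 numbers: the turn, a rotation vector about the world's x, y, z in rad, then the shift along the world's x, y, z in mm, then the finger opening in mm, from 0 to 85.4. A call has 1 to 20 rows; each row is the pose to reach, as a shift and turn from the pose commanded when the call began; what a row does not reach only later rows make up. A row lasts 1/10 s, in which the tool goes at most 50 mm and 8.59 degrees, less where a joint would pass 70% of its speed; a pose out of reach is approached as far as the arm can. A call with a gripper value outside its range is refused whole. The fingers move at their own pace and stop on an object; "squeeze" is the grip in N (left out, the last holds). Time passes only in rows, so rows that repeat a pose let the fingers close. It gives the time, the measured TCP pose, the force, the opening and the grip force at its end, in the units of the state.
- monitor.get_state(): the state, without advancing time (a new reading comes with each control period).
- viewer.read_camera(name): name is "side" or "top" or "wrist"; returns the picture (480x640x3 uint8, red, green, blue); there is no depth.
- viewer.calibration(name): a dict with "K" (3x3 intrinsics, pixels), "dist" ([k1, k2, p1, p2, k3] as OpenCV has them; the pictures are not rectified), "eye" and "rotation" of the camera in the world. Camera axes: x right, y down, z forward; pixel columns grow to the right and rows downward; lengths in m; the calibration is good to about 2 mm. A picture is of the moment at which its call begins: read the wrist's pose just before it. calibration takes no time and is no camera call; for the wrist camera it gives the pose at the moment of the call.
- order.hand_in(): hands the job in; it is judged then, once.
The state is a dict: "clock": time; "joint_pos": joint angles; "qvel": joint speeds; "tau": joint torques, N m; "tcp_pos": TCP position; "orientation": TCP orientation; "wrist_force": force on the tool from outside, world axes, zero at the start; "ft_torque": the same for the moment, N m; "finger_gap": finger opening in m; "grip_force": force on a finger pad.
Only numpy, scipy, OpenCV 4.12 (cv2) and the standard library are available. Lean on these libraries where they do the work, as an engineer would, in place of code of your own. Each camera call takes 0.05 s, during which the arm holds its last target. There are 200 camera calls.

### The job

The round wooden tray is sitting tipped up on the little steel stud of the grey shelf, under the wire tier. Nudge it along, without lifting it off, until its hole drops over the stud and it lies flat on the shelf; only then set the small round steel container down upright in the tray, without dropping it. Leave the stacked containers, blue cup, glass ramekin and wooden spatula where they are.

Things in the scene. Friction and masses are not known exactly. Their poses are not given: they have to be found in the camera images.
- shelf: fixed grey resin shelf board, 380 x 720 mm (its x by y), top face 30 mm above the table. Origin in the middle of its underside, on the table; x points away from the robot, y left, z up. A see-through wire tier is fixed over its middle
- tier_edge (a point): middle of the front bar of the wire tier: steel bars 4 to 8 mm thick, 265 mm above the table, along shelf y from -150 to +150 mm; the tier reaches from here 120 mm away from the robot and has a 12 mm post at each corner. It bars a downward-pointing gripper from the stud: reach in under this edge from the robot's side with the tool tilted
- stud: fixed upright steel stud on the shelf, 11 mm in diameter, 8 mm tall, with a chamfered top (7 mm across). Origin at its foot on the shelf top, on its axis; z up. It stands 30 to 50 mm behind the tier's front edge
- tray: loose round wooden tray, 110 mm outer diameter, about 160 g; floor 10 mm thick with an 18 mm round through hole at its centre. Origin at the hole's centre in the plane of the underside, z along the axis. It starts tilted about 5 degrees: far side resting on the stud's top, near edge on the shelf, hole 25 to 40 mm nearer the robot than the stud and up to 20 mm off to either side
- tray_rim (a point): centre of the tray's mouth, 24 mm above its underside; the rim wall is 5 mm thick, inner diameter 100 mm. Pushed at the outside of the rim, the tray slides; when its hole comes over the stud it drops flat, with its origin at the stud's origin within 4 mm. The 8 mm stud then stays below the upper face of the 10 mm floor
- tin: small upright loose round steel container with its lid on, 56 mm in diameter, 60 mm tall, about 130 g, standing on the shelf top to the right of the tier, in front of the cup. Origin at the centre of its underside, z up
- stack: bystander: three stacked round steel containers, 116 mm in diameter, 156 mm tall together, at the left end of the shelf. Origin at the centre of the underside
- cup: bystander: blue plastic cup, 72 mm across the rim, 90 mm tall, on the right part of the shelf. Origin at the centre of the underside
- ramekin: bystander: glass ramekin, 84 mm across, 42 mm tall, on the front left of the shelf. Origin at the centre of the underside
- spatula: bystander: wooden spatula 260 mm long lying along y behind the tier. Origin near its middle, on its underside
Things that resemble listed ones, but are neither listed nor needed, are in the scene too. What is shaped like the tin but orange or turquoise is not meant.

How it is judged:
On the way:
1. the tray's hole has dropped over the stud and the tray lies flat, the small container not yet at it (horizontal distance between tray and stud below 0.006 m and z of tray in the frame of stud below 0.002 m and angle between tray's own z axis and vertical below 0.03 rad and horizontal distance between tin and tray above 0.083 m), for 0.3 s.
At the end, for the whole second after the job is handed in: the tray lies flat on the shelf (tilt under 0.03 rad, underside within 2 mm of the shelf top) with its hole over the stud (centres within 6 mm), and the small container stands upright (within 0.05 rad) on the tray's floor inside the rim, its axis within 25 mm of the tray's, both at rest (horizontal distance between tray and stud below 0.006 m and z of tray in the frame of stud below 0.002 m and angle between tray's own z axis and vertical below 0.03 rad and horizontal distance between tin and tray below 0.025 m and z of tin in the frame of tray between 0.007 and 0.013 m and angle between tin's own z axis and vertical below 0.05 rad and linear speed of each of tin, tray below 0.02 m/s); the robot touches nothing.
It fails at once if the tray is lifted off (more than 25 mm above the shelf) or tipped over 0.35 rad (z of tray in the frame of stud above 0.025 m or angle between tray's own z axis and vertical above 0.35 rad).
It fails at once if the small container is dropped (falls faster than 0.5 m/s without the fingers on it) (linear speed of tin above 0.5 m/s and contact force between tin and the fingers below 0.01 N).
It fails at once if a bystander is moved more than 20 mm (distance of any of stack, cup, ramekin, spatula from where it was at the start of the episode above 0.02 m).
It also fails if it takes over 48 s, if anything falls off the work surface, if the arm or the gripper's body presses on something with over 40 N, if the wrist force passes 120 N, or if a joint passes its speed limit or range.

## Working session

There is one attempt and no reset: what is moved stays moved. The work goes in short steps, Python scripts to look and compute and a tool call to move; the robot and the scene stay as the last step left them, time stands still between calls to the robot, and variables do not carry over. Pictures are saved under pics/ and viewed, at most 10 in all, crops included, and the job is handed in when it is done.

Besides the shell and the picture viewer there is one more tool, called as name(argument=value, ...) on one line, values as JSON. carry_out: Moves the arm, as the interface text tells. Its arguments: {"type":"object","properties":{"plan":{"type":"array","items":{"type":"array","items":{"type":"array","items":{"type":"number"}}}},"squeeze":{"type":"number"}},"required":["plan"]}

```bash
ls; mkdir -p pics
cat > h.py <<'E'
import numpy as np, cv2
from workcell import monitor, viewer, order, env
def snap(n,f): 
    im=viewer.read_camera(n); cv2.imwrite(f'pics/{f}.png',im[:,:,::-1]); return im
def ray(c,u,v):
    K=np.array(c["K"],float); d=np.array(c["dist"],float)
    p=cv2.undistortPoints(np.array([[[u,v]]],float),K,d)[0,0]
    r=np.array(c["rotation"]).reshape(3,3)@np.array([p[0],p[1],1]); return np.array(c["eye"]),r/np.linalg.norm(r)
def onz(c,u,v,z):
    e,r=ray(c,u,v); return e+r*(z-e[2])/r[2]
def proj(c,P):
    R=np.array(c["rotation"]).reshape(3,3)
    q=(np.atleast_2d(P)-np.array(c["eye"]))@R
    return cv2.projectPoints(q,np.zeros(3),np.zeros(3),np.array(c["K"],float),np.array(c["dist"],float))[0][:,0]
def tri(c1,p1,c2,p2):
    a,r=ray(c1,*p1); b,s=ray(c2,*p2)
    t=np.linalg.lstsq(np.stack([r,-s],1),b-a,rcond=None)[0]
    P,Q=a+t[0]*r,b+t[1]*s; return (P+Q)/2,np.linalg.norm(P-Q)
E
python3 - <<'E'
from h import *
for n in("side","top","wrist"):
    snap(n,n+"0"); c=viewer.calibration(n); print(n,c["eye"],np.round(c["rotation"],2).tolist(),c["K"])
print(monitor.get_state(), env.grasp_offset)
E
```

```text
pics
side [0.25531639 0.74188591 0.95121955] [0.08, -0.18, 0.89, -0.41] [[454.64615974   0.         322.14383901]
 [  0.         454.64615974 235.94498056]
 [  0.           0.           1.        ]]
top [ 0.35070596 -0.06561394  1.36983957] [-0.08, 0.72, -0.69, 0.08] [[502.79214089   0.         325.15165998]
 [  0.         502.79214089 235.10025195]
 [  0.           0.           1.        ]]
wrist [ 0.31391951 -0.48653109  0.37272227] [0.11, 0.84, -0.52, -0.07] [[338.50406457   0.         321.02781858]
 [  0.         338.50406457 240.0217824 ]
 [  0.           0.           1.        ]]
{'clock': 0.15, 'joint_pos': array([-1.25256788e+00,  3.13862807e-01,  4.52721837e-02,  1.30362389e+00,
       -3.39868640e-05,  1.43121189e+00]), 'qvel': array([-0.00040677, -0.00122781,  0.00475821,  0.00097132, -0.00037806,
       -0.00074188]), 'tau': array([ 1.30668599e-03, -4.81067240e+01,  2.98813784e+01,  1.38918878e-02,
       -5.54411019e-05, -2.31391959e-05]), 'tcp_pos': array([ 0.25401321, -0.51542901,  0.23060705]), 'orientation': array([-7.04750553e-04,  9.73914872e-01,  2.26912579e-01, -8.01791239e-05]), 'wrist_force': array([ 0.00708164, -0.08581413,  0.28311125]), 'ft_torque': array([-0.02278941, -0.01518329,  0.029845  ]), 'grip_force': 0.0, 'finger_gap': 0.08512176878245137} 0.0187
```

View pics/top0.png

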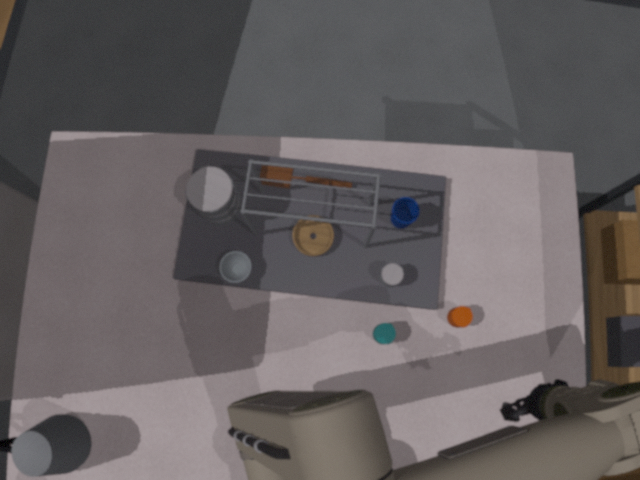

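View pics/side0.png

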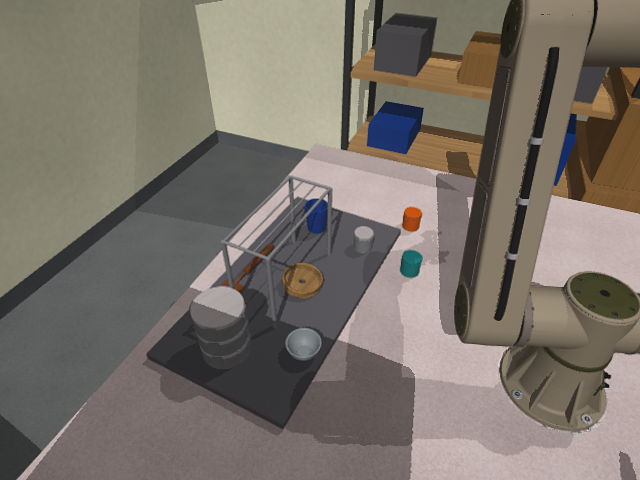

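Tin candidates in the top view: steel-coloured (392,274), orange (460,317), turquoise (385,333), and the stack (210,190). I choose the small steel one at (392,274), which is on the shelf, right of the tier and in front of the cup. Next a close crop to confirm the choice.

```bash
sed -i 's/np.array(c\["rotation"\]).reshape(3,3)/rot(c)/; s/^def snap/from scipy.spatial.transform import Rotation as Ro\ndef rot(c):\n    q=np.array(c["rotation"]); return Ro.from_quat(q[[1,2,3,0]]).as_matrix()\ndef snap/' h.py
python3 - <<'E'
from h import *
T=viewer.calibration("top");S=viewer.calibration("side");W=viewer.calibration("wrist")
for n,c in(("T",T),("S",S),("W",W)): print(n,rot(c).round(2).tolist())
for u,v,z in[(195,151,.03),(446,177,.03),(440,308,.03),(176,279,.03)]: print("shelf",onz(T,u,v,z).round(3))
print("tin top",onz(T,392,274,.09).round(4), "tri",tri(T,(392,274),S,(364,232)))
print("hole",onz(T,313,236,.045).round(4))
for p in[(243,213),(375,226),(379,175),(249,162)]: print("tier",onz(T,*p,.265).round(4))
print("cup",onz(T,405,208,.12).round(3),"ramekin",onz(T,235,264,.072).round(3))
a=cv2.imread('pics/top0.png')[170:330,260:470];b=cv2.imread('pics/side0.png')[215:325,250:435]
a=cv2.resize(a,None,fx=3.8,fy=3.8,interpolation=3)[:600]
a=cv2.resize(cv2.imread('pics/top0.png')[190:295,270:410],(400,300),interpolation=3)
b=cv2.resize(b,(400,238),interpolation=3)
b=cv2.copyMakeBorder(b,0,62,0,0,0)
w=cv2.resize(cv2.imread('pics/wrist0.png'),(400,300))
cv2.imwrite('pics/c1.png',np.vstack([np.hstack([a,b]),np.hstack([w,w*0])]))
E
```

```text
T [[0.04, -0.97, 0.22], [-1.0, -0.04, 0.0], [0.01, -0.22, -0.98]]
S [[-0.92, -0.26, 0.3], [-0.4, 0.6, -0.7], [0.0, -0.76, -0.65]]
W [[0.44, -0.87, -0.24], [-0.9, -0.43, -0.12], [-0.0, 0.26, -0.96]]
shelf [0.884 0.323 0.03 ]
shelf [ 0.837 -0.397  0.03 ]
shelf [ 0.467 -0.377  0.03 ]
shelf [0.513 0.337 0.03 ]
tin top [ 0.5445 -0.238   0.09  ] tri (array([ 0.54295563, -0.2382308 ,  0.0900332 ]), np.float64(0.0031344680471985962))
hole [ 0.6458 -0.0288  0.045 ]
tier [0.6435 0.1273 0.265 ]
tier [ 0.6262 -0.1742  0.265 ]
tier [ 0.7487 -0.1812  0.265 ]
tier [0.7675 0.1234 0.265 ]
cup [ 0.714 -0.265  0.12 ] ramekin [0.556 0.171 0.072]
```

View pics/c1.png

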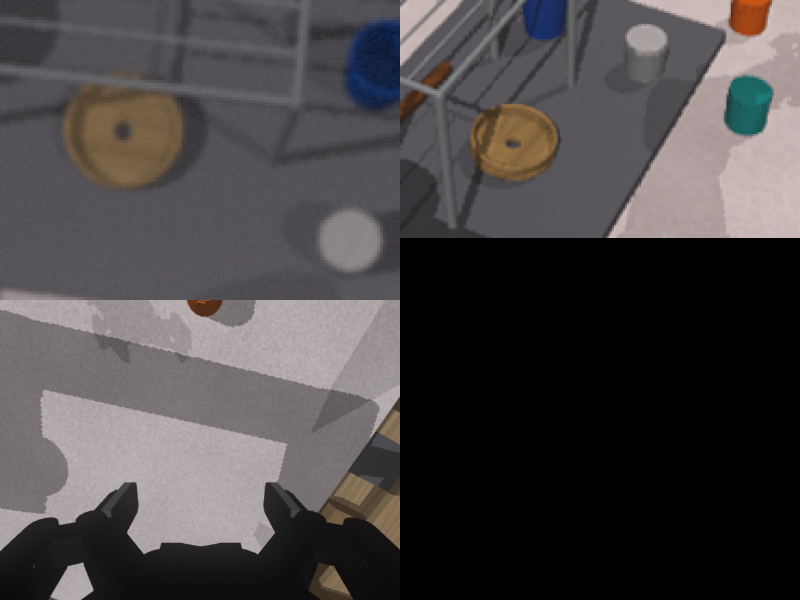

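The crop confirms the tin: a steel-coloured small can on the shelf, with its top at z = 0.090 in both views. The tray's hole is at about (0.646, -0.029), with the stud hidden under the tray. I'll push with two open fingers and the tool tilted about 35°. First I move to a viewing pose.

carry_out(plan=[[[0.14,-0.6,-0.445,226,485,-60,50],[0.14,-0.6,-0.445,226,485,-60,50],[0.14,-0.6,-0.445,226,485,-60,50],[0.14,-0.6,-0.445,226,485,-60,50],[0.14,-0.6,-0.445,226,485,-60,50],[0.14,-0.6,-0.445,226,485,-60,50],[0.14,-0.6,-0.445,226,485,-60,50],[0.14,-0.6,-0.445,226,485,-60,50],[0.14,-0.6,-0.445,226,485,-60,50],[0.14,-0.6,-0.445,226,485,-60,50],[0.14,-0.6,-0.445,226,485,-60,50],[0.14,-0.6,-0.445,226,485,-60,50],[0.14,-0.6,-0.445,226,485,-60,50],[0.14,-0.6,-0.445,226,485,-60,50]]])

```text
clock: 1.55
tcp_pos: [0.4799, -0.0315, 0.1712]
orientation: [0.0, 0.954, -0.001, 0.3]
wrist_force: [0.3, -0.1, 0.7]
finger_gap: 0.0498
grip_force: 0.0
```

Run:
```python
from h import *
W=viewer.calibration("wrist"); im=snap("wrist","w1"); print(W["eye"])
s=monitor.get_state(); print(s["tcp_pos"],s["orientation"],s["finger_gap"],s["clock"])
```

```text
[ 0.45283642 -0.03186265  0.32576269]
[ 0.47996454 -0.03219964  0.17137762] [ 4.00099742e-04  9.53752556e-01 -1.96751769e-03  3.00586144e-01] 0.05004923448684906 1.6
```

View pics/w1.png

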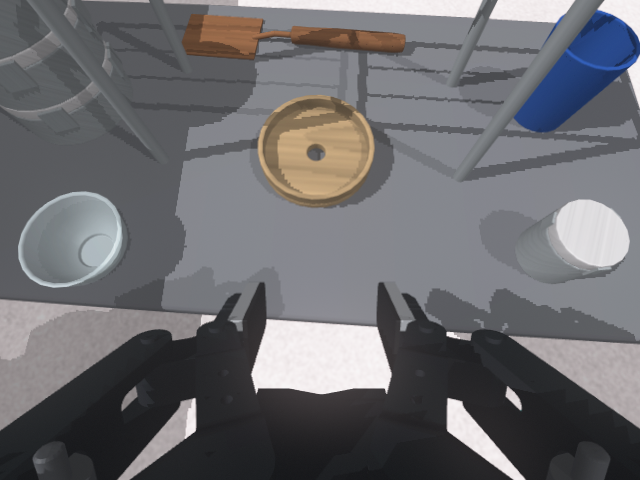

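The wrist view shows the tray hole at (316,152), outer rim about x 258–375 and y 96–207, post feet at (165,160) and (460,178), and the tin at (575,240). The tray's uphill direction points to the stud, so I fit the tilt direction from the rim points: cast rays onto the tilted mouth plane with the known radius.

```bash
cat > tilt.py <<'E'
from h import *
from scipy.optimize import least_squares
def wood(im,box):
    h=cv2.cvtColor(im,cv2.COLOR_RGB2HSV); m=((h[...,0]>8)&(h[...,0]<28)&(h[...,1]>70)).astype(np.uint8)*255
    k=np.zeros_like(m); x0,y0,x1,y1=box; k[y0:y1,x0:x1]=m[y0:y1,x0:x1]
    cs,_=cv2.findContours(cv2.morphologyEx(k,cv2.MORPH_CLOSE,np.ones((5,5))),cv2.RETR_EXTERNAL,cv2.CHAIN_APPROX_NONE)
    return max(cs,key=cv2.contourArea)[:,0].astype(float)
def rays(c,pts):
    p=cv2.undistortPoints(pts[:,None],np.array(c["K"],float),np.array(c["dist"],float))[:,0]
    return np.c_[p,np.ones(len(p))]@rot(c).T
def hit(e,r,p0,n): return e+r*(((p0-e)@n)/(r@n))[:,None]
def fit(c,pts,th=np.radians(5.1)):
    e=np.array(c["eye"]); r=rays(c,pts)
    P=hit(e,r,np.array([0,0,.0588]),np.array([0,0,1.])); m=P[:,:2].mean(0); f=m-e[:2]; f/=np.linalg.norm(f)
    s=(P[:,:2]-m)@f; far=s>.012   # far arc: mouth's outer edge
    def geo(q):
        n=np.array([-np.sin(th)*np.cos(q[2]),-np.sin(th)*np.sin(q[2]),np.cos(th)])
        o=np.array([q[0],q[1],.03+.055*np.sin(th)]); return o,n
    def res(q,both=True):
        o,n=geo(q); a=np.linalg.norm(hit(e,r[far],o+.024*n,n)-o-.024*n,axis=1)-.055
        lo=s<-.025
        b=np.linalg.norm(hit(e,r[lo],o,n)-o,axis=1)-.055
        return np.r_[a,b]*1000
    for q0 in(-.6,0,.6):
        q=least_squares(res,[*m,q0],loss="soft_l1"); print("o",q.x[:2].round(4),"psi deg",np.degrees(q.x[2]).round(1),"rms mm",np.sqrt((q.fun**2).mean()).round(2),"cov",np.degrees(np.sqrt(np.linalg.inv(q.jac.T@q.jac)[2,2])).round(1))
E
python3 - <<'E'
from tilt import *
W=viewer.calibration("wrist"); im=cv2.imread('pics/w1.png')[:,:,::-1].copy()
p=wood(im,(240,80,400,225)); print(len(p),p.min(0),p.max(0)); fit(W,p)
S=viewer.calibration("side"); p=wood(cv2.imread('pics/side0.png')[:,:,::-1].copy(),(275,255,335,305)); print(p.min(0),p.max(0)); fit(S,p)
for q in[(165,160),(460,178)]: print("post",onz(W,*q,.03).round(4))
print("hole",onz(W,316,152,.042).round(4), "tin",onz(W,590,232,.09).round(4))
E
```

```text
323 [258.  95.] [373. 206.]
o [ 0.6464 -0.0286] psi deg -89.7 rms mm 1.01 cov 2.8
o [ 0.6464 -0.0286] psi deg -89.7 rms mm 1.01 cov 2.8
o [ 0.6464 -0.0282] psi deg 91.5 rms mm 1.01 cov 2.7
[282. 263.] [322. 298.]
o [ 0.645  -0.0282] psi deg 48.6 rms mm 1.5 cov 3.6
o [ 0.645  -0.0282] psi deg 48.6 rms mm 1.5 cov 3.6
o [ 0.645  -0.0282] psi deg 48.6 rms mm 1.5 cov 3.6
post [0.6463 0.1257 0.03  ]
post [ 0.6241 -0.172   0.03  ]
hole [ 0.6467 -0.0285  0.042 ] tin [ 0.543  -0.2362  0.09  ]
```

carry_out(plan=[[[0,0,0,50,2,-70,50],[0,0,0,50,2,-110,50],[0,0,0,50,2,-129,50],[0,0,0,50,2,-129,50],[0,0,0,50,2,-129,50],[0,0,0,50,2,-129,50]]])

```text
clock: 2.2
tcp_pos: [0.5326, -0.0304, 0.0457]
orientation: [0.0, 0.954, -0.002, 0.3]
wrist_force: [-0.3, 0.5, -0.2]
finger_gap: 0.0498
grip_force: 0.0
```

Run:
```python
from h import *
W=viewer.calibration("wrist"); im=snap("wrist","w2"); print(W["eye"])
import json; json.dump({k:np.array(v).tolist() for k,v in W.items()},open('w2.json','w'))
s=monitor.get_state(); print(s["tcp_pos"],s["clock"])
```

```text
[ 0.50561143 -0.03074309  0.20026795]
[ 0.53305926 -0.03029068  0.04646819] 2.25
```

View pics/w2.png

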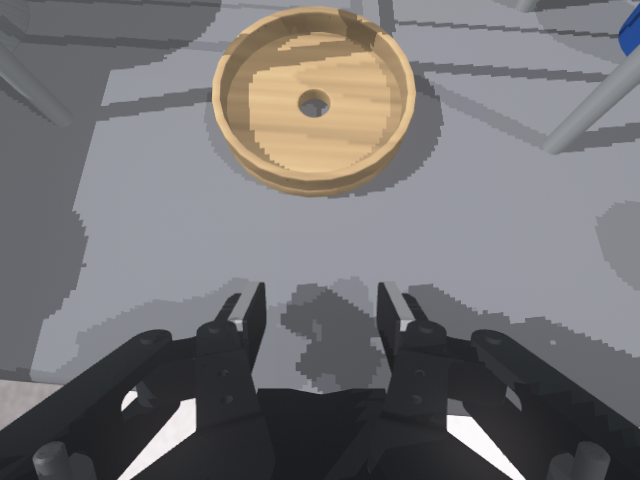

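Run:
```python
from tilt import *
import json
W=json.load(open('w2.json')); im=cv2.imread('pics/w2.png')[:,:,::-1].copy()
p=wood(im,(190,0,440,215)); print(len(p),p.min(0),p.max(0)); e=np.array(W["eye"])
c=p.mean(0); p=c+(p-c)*(1+.5/np.linalg.norm(p-c,axis=1))[:,None]
r=rays(W,p); P=hit(e,r,np.array([0,0,.0588]),np.array([0,0,1.])); m=P[:,:2].mean(0)
s=(P[:,:2]-m)@np.array([1,0])
def run(th,fs,ls,dz):
    far,lo=s>fs,s<ls
    def res(q):
        n=np.array([-np.sin(th)*np.cos(q[2]),-np.sin(th)*np.sin(q[2]),np.cos(th)]);o=np.array([q[0],q[1],.03+dz+.055*np.sin(th)])
        a=np.linalg.norm(hit(e,r[far],o+.024*n,n)-o-.024*n,axis=1)-q[3]/1000
        b=np.linalg.norm(hit(e,r[lo],o,n)-o,axis=1)-q[3]/1000
        return np.r_[a,b]*1000
    best=min((least_squares(res,[*m,q0,55],loss="soft_l1") for q0 in(-1.5,-.7,0,.7,1.5)),key=lambda q:q.cost)
    print(np.degrees(th).round(1),fs,ls,dz,"o",best.x[:2].round(4),"psi",np.degrees(best.x[2]).round(1),"R",best.x[3].round(2),"rms",np.sqrt((best.fun**2).mean()).round(2))
for th in(4.7,5.1,5.6): run(np.radians(th),.012,-.03,0)
for fs,ls in((.0,-.04),(.02,-.045),(.02,-.03),(.005,-1)): run(np.radians(5.1),fs,ls,0)
for dz in(-.003,.003): run(np.radians(5.1),.012,-.03,dz)
h=cv2.cvtColor(im,cv2.COLOR_RGB2GRAY)[70:135,270:360]
cv2.imwrite('pics/hole.png',cv2.resize(im[80:130,280:350,::-1],None,fx=8,fy=8,interpolation=cv2.INTER_CUBIC))
print("hole",onz(W,314,102,.043).round(4))
```

```text
556 [212.   7.] [415. 196.]
4.7 0.012 -0.03 0 o [ 0.6465 -0.0272] psi 2.2 R 54.16 rms 0.27
5.1 0.012 -0.03 0 o [ 0.6461 -0.0272] psi 2.2 R 53.89 rms 0.31
5.6 0.012 -0.03 0 o [ 0.6456 -0.0272] psi 2.4 R 53.55 rms 0.37
5.1 0.0 -0.04 0 o [ 0.6461 -0.0272] psi 2.3 R 53.86 rms 0.26
5.1 0.02 -0.045 0 o [ 0.6462 -0.0272] psi 1.8 R 53.81 rms 0.24
5.1 0.02 -0.03 0 o [ 0.6461 -0.0272] psi 2.0 R 53.88 rms 0.31
5.1 0.005 -1 0 o [ 0.6458 -0.0272] psi 3.4 R 54.05 rms 0.2
5.1 0.012 -0.03 -0.003 o [ 0.6489 -0.0271] psi 2.2 R 55.09 rms 0.29
5.1 0.012 -0.03 0.003 o [ 0.6433 -0.0272] psi 2.4 R 52.68 rms 0.33
hole [ 0.6469 -0.0272  0.043 ]
```

Tilt direction is about +2° from world +x and stable across fit variants, so the stud lies straight ahead of the hole (0.6465, -0.027) by 25–40 mm. I centre the fingers on y = -0.027 and push.

carry_out(plan=[[[0,0,0,20,3,0,50],[0,0,0,38,3,0,50],[0,0,0,48,3,0,50],[0,0,0,52,3,0,50],[0,0,0,55,3,0,50],[0,0,0,58,3,0,50],[0,0,0,61,3,0,50],[0,0,0,64,3,0,50],[0,0,0,67,3,0,50],[0,0,0,70,3,0,50],[0,0,0,73,3,0,50],[0,0,0,73,3,0,50],[0,0,0,73,3,0,50]]])

```text
clock: 3.55
tcp_pos: [0.6055, -0.0262, 0.0437]
orientation: [-0.0, 0.954, -0.001, 0.299]
wrist_force: [0.5, -0.6, -0.5]
finger_gap: 0.0496
grip_force: 0.0
```

```bash
cat > look.py <<'E'
from tilt import *
import sys
def look(f):
    W=viewer.calibration("wrist"); im=snap("wrist",f); s=monitor.get_state()
    print("tcp",s["tcp_pos"].round(4),"F",s["wrist_force"].round(1),"gap",s["finger_gap"].round(4),s["clock"])
    p=wood(im,(120,0,520,330)); c=p.mean(0); print("wood",p.min(0),p.max(0))
    return W,im,p
if __name__=="__main__":
    W,im,p=look(sys.argv[1]); c=p.mean(0)
    x,y=int(c[0]),int(c[1]); cr=im[max(0,y-75):y+75,x-100:x+100]
    cv2.imwrite(f'pics/{sys.argv[1]}c.png',cv2.resize(cr[:,:,::-1],None,fx=4,fy=4,interpolation=cv2.INTER_CUBIC)); print("crop origin",x-100,max(0,y-75))
E
python3 look.py w3
```

```text
Traceback (most recent call last):
  File "look.py", line 9, in <module>
    W,im,p=look(sys.argv[1]); c=p.mean(0)
           ~~~~^^^^^^^^^^^^^
  File "look.py", line 5, in look
    print("tcp",s["tcp_pos"].round(4),"F",s["wrist_force"].round(1),"gap",s["finger_gap"].round(4),s["clock"])
                                                                          ^^^^^^^^^^^^^^^^^^^^^
AttributeError: 'float' object has no attribute 'round'
```

```bash
sed -i 's/s\["finger_gap"\].round(4)/s["finger_gap"]/' look.py; python3 look.py w4
```

```text
tcp [ 0.6054 -0.0261  0.0437] F [-0.5 -0.1  0.5] gap 0.05016482356595717 3.65
wood [206.  79.] [438. 299.]
crop origin 221 113
```

View pics/w4c.png

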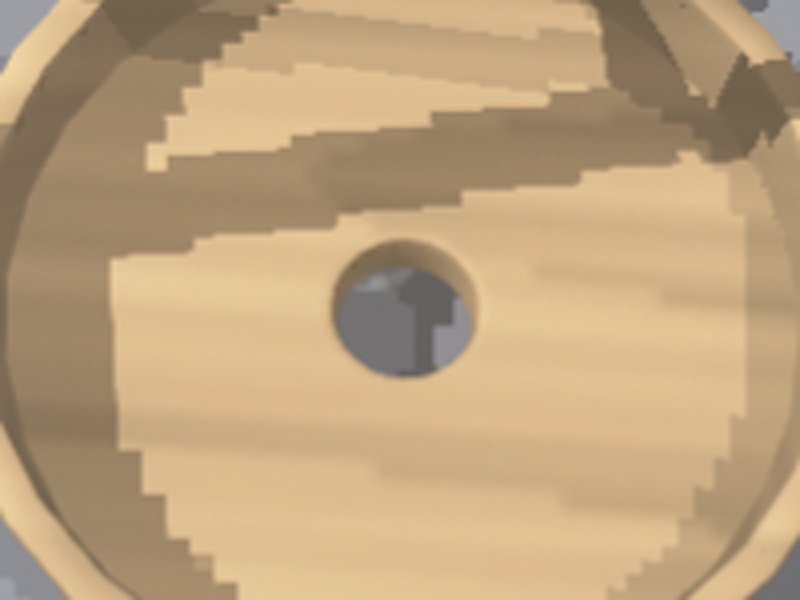

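The crop shows the hole centre at full-frame pixel (322,189), and through it a light patch (the stud's near side) at about (315,182), with the stud's shadow to its right.

Run:
```python
from h import *
W=viewer.calibration("wrist")
im=cv2.imread('pics/w4.png'); sub=im[170:212,300:345]
print("hole top rim", onz(W,322,190,.045).round(4), "sides",onz(W,304,190,.045).round(4),onz(W,340.5,190,.045).round(4))
for q in[(310,182),(315,185),(315,181),(324,181)]: print("stud",q,onz(W,*q,.038).round(4),onz(W,*q,.034).round(4))
g=cv2.cvtColor(im,cv2.COLOR_BGR2GRAY)[176:196,302:342]; print(g[::2,::2])
```

```text
hole top rim [ 0.6602 -0.0272  0.045 ] sides [ 0.6602 -0.0181  0.045 ] [ 0.6601 -0.0366  0.045 ]
stud (310, 182) [ 0.6687 -0.0208  0.038 ] [ 0.6709 -0.0207  0.034 ]
stud (315, 185) [ 0.6669 -0.0235  0.038 ] [ 0.6691 -0.0234  0.034 ]
stud (315, 181) [ 0.6693 -0.0235  0.038 ] [ 0.6715 -0.0234  0.034 ]
stud (324, 181) [ 0.6693 -0.0283  0.038 ] [ 0.6715 -0.0284  0.034 ]
[[194 195 194 192 162 113 109 110 108 110 114 117 123 129 140 157 190 193
  189 188]
 [194 193 188 156 111 111 110 108 106 105 106 113 118 124 130 138 152 195
  198 193]
 [196 191 161 111 110 109 108 112 108 113 118 110 108 116 129 135 143 160
  200 198]
 [196 185 119 113 113 118 134 137 121 121 115  99  97  97 105 131 141 147
  174 201]
 [196 159 116 112 128 133 147 141 121 108  99  98  98  98  98 100 135 147
  156 196]
 [196 143 113 113 114 115 116 115 115 107  98  98  97  97  98  98 104 143
  155 187]
 [193 126 112 114 115 114 115 114 114 110 102  98  97  98  98  98 123 146
  154 181]
 [192 124 113 114 114 114 115 113 114 115 114 106  98  98  98  98 123 144
  151 180]
 [189 125 114 114 115 114 114 114 114 115 114 107  98  98  98  98 123 145
  146 183]
 [189 143 114 114 114 115 114 115 115 114 114 107  98  98 122 122 134 144
  145 183]]
```

Hole is at (0.660, -0.027) and the stud axis at about (0.676, -0.024). I continue about 16 mm in x and 3 mm in y.

carry_out(plan=[[[0,0,0,3,1,0,50],[0,0,0,6,2,0,50],[0,0,0,9,3,0,50],[0,0,0,12,3,0,50],[0,0,0,14,3,0,50],[0,0,0,15,3,0,50],[0,0,0,15,3,0,50],[0,0,0,15,3,0,50]]])

```text
clock: 4.45
tcp_pos: [0.6203, -0.0231, 0.0437]
orientation: [-0.0, 0.954, -0.001, 0.299]
wrist_force: [-0.0, -0.2, -0.1]
finger_gap: 0.0501
grip_force: 0.0
```

```bash
python3 look.py w5
```

```text
tcp [ 0.6202 -0.0231  0.0436] F [ 0.2  0.6 -0.2] gap 0.04997767008139966 4.5
wood [208.  93.] [432. 301.]
crop origin 219 120
```

View pics/w5c.png

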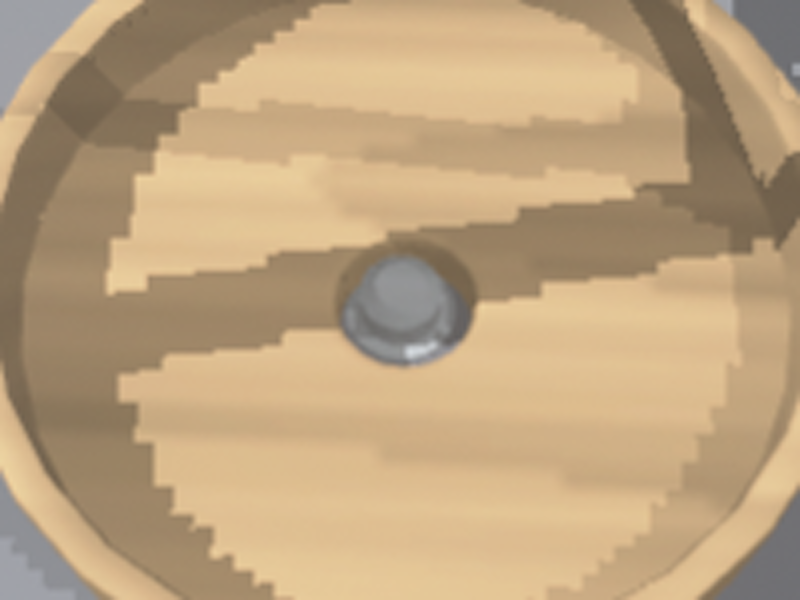

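The crop shows the stud's top at full-frame (320,191), inside the hole centred at (320,195). I verify flatness numerically.

Run:
```python
from tilt import *
W=viewer.calibration("wrist"); im=cv2.imread('pics/w5.png')[:,:,::-1].copy()
h=onz(W,320,196,.04); s=onz(W,319.7,191.2,.038); print("hole",h.round(4),"stud",s.round(4))
a=np.linspace(0,2*np.pi,181); C=np.c_[.055*np.cos(a),.055*np.sin(a),0*a]
p=wood(im,(120,0,520,330)); print("mask",p.min(0),p.max(0))
for th,z in((0,.03),(5.1,.0349)):
    R=Ro.from_euler('y',-th,degrees=True).as_matrix(); o=np.array([h[0],h[1],z])
    q=proj(W,np.vstack([(C+[0,0,.024])@R.T+o,C@R.T+o])); print(th,q.min(0).round(1),q.max(0).round(1))
```

```text
hole [ 0.6741 -0.0232  0.04  ] stud [ 0.6779 -0.023   0.038 ]
mask [208.  93.] [432. 301.]
0 [205.1  92.2] [434.7 305.4]
5.1 [201.6  81.7] [438.1 304.9]
```

The tray lies flat: its far edge is at row 93, against 92.2 predicted flat and 81.7 tilted. The hole–stud offset is about 4 mm. I nudge 3 mm more to centre it, back off, and go to the tin with a steeper tilt (55°) and fingers open.

carry_out(plan=[[[0,0,0,2,0,0,50],[0,0,0,3,0,0,50],[0,0,0,3,0,0,50],[0,0,0,-15,0,0,50],[0,0,0,-50,0,0,50],[0,0,0,-80,0,20,60],[0,-0.1,0,-110,0,60,70],[0,-0.25,0,-120,-40,100,85],[0,-0.349,0,-120,-90,106,85],[0,-0.349,0,-120,-135,106,85],[0,-0.349,0,-120,-180,106,85],[0,-0.349,0,-120,-214,106,85],[0,-0.349,0,-120,-214,106,85],[0,-0.349,0,-120,-214,106,85],[0,-0.349,0,-120,-214,106,85]]])

```text
clock: 6.0
tcp_pos: [0.5014, -0.2379, 0.1515]
orientation: [-0.002, 0.888, 0.0, 0.459]
wrist_force: [0.3, 0.6, -0.0]
finger_gap: 0.0851
grip_force: 0.0
```

Run:
```python
from tilt import *
s=monitor.get_state(); print(s["tcp_pos"].round(4),s["orientation"].round(4),s["joint_pos"].round(2))
W=viewer.calibration("wrist"); im=snap("wrist","w6"); t=snap("top","t6")
T=viewer.calibration("top")
a=cv2.resize(t[185:305,270:430,::-1],(800,600),interpolation=cv2.INTER_CUBIC)
cv2.imwrite('pics/v6.png',np.hstack([cv2.resize(im[:,:,::-1],(400,300)),cv2.resize(a,(400,300))]))
print("tin exp px",proj(W,[[.5435,-.237,.09],[.5435,-.237,.03],[.677,-.023,.04]]).round(1).tolist())
g=cv2.cvtColor(t,cv2.COLOR_RGB2HSV)
```

```text
[ 0.5014 -0.2379  0.1515] [-1.900e-03  8.883e-01  4.000e-04  4.592e-01] [-0.98 -0.02 -1.03 -0.1   0.75  2.43]
tin exp px [[319.3, 288.7], [319.8, 327.3], [116.4, 203.4]]
```

View pics/v6.png

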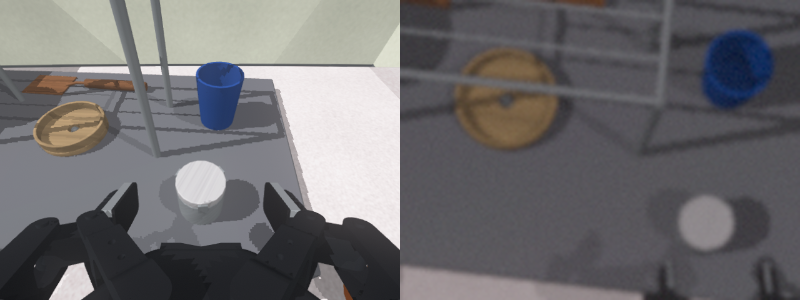

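Tin top is at about (322,288) in wrist pixels, matching the predicted (319,289), and the fingers straddle it. The tray still sits over the stud. I descend around the tin.

carry_out(plan=[[[0,0,0,20,0,-25,85],[0,0,0,36,0,-50,85],[0,0,0,48,0,-72,85],[0,0,0,55,0,-88,85],[0,0,0,58,0,-96,85],[0,0,0,58,0,-96,85],[0,0,0,58,0,-96,85],[0,0,0,58,0,-96,85]]])

```text
clock: 6.9
tcp_pos: [0.5664, -0.2472, 0.0601]
orientation: [-0.005, 0.89, 0.002, 0.455]
wrist_force: [-0.3, 0.2, 0.2]
finger_gap: 0.085
grip_force: 0.0
```

Run:
```python
from h import *
s=monitor.get_state(); print(s["tcp_pos"].round(4),s["orientation"].round(4),s["joint_pos"].round(2),s["wrist_force"].round(1))
```

```text
[ 0.5664 -0.2472  0.0601] [-0.0053  0.8904  0.0024  0.4552] [-0.86  0.31 -1.03 -0.5   0.67  2.54] [-0.3  0.2  0.2]
```

Joint 3 is at its range limit, so the pose isn't reached. Turning the tool 20° to the left moves the wrist further from the base; I back up, turn, and come down again.

carry_out(plan=[[[0,0,0,-25,0,40,85],[0,0,0,-40,0,75,85],[0,0,0.12,-40,0,75,85],[0,0,0.25,-40,-10,75,85],[0,0,0.35,-40,-10,75,85],[0,0,0.35,-28,-5,50,85],[0,0,0.35,-15,0,28,85],[0,0,0.35,-8,2,12,85],[0,0,0.35,-1,5,0,85],[0,0,0.35,-1,5,0,85],[0,0,0.35,-1,5,0,85],[0,0,0.35,-1,5,0,85]]])

```text
clock: 8.1
tcp_pos: [0.5654, -0.2429, 0.0602]
orientation: [-0.084, 0.876, 0.157, 0.447]
wrist_force: [-0.2, -0.5, 1.3]
finger_gap: 0.0847
grip_force: 0.0
```

Run:
```python
from h import *
s=monitor.get_state(); print(s["tcp_pos"].round(4),s["orientation"].round(4),s["joint_pos"].round(2),s["wrist_force"].round(1))
q=s["orientation"]; R=Ro.from_quat(q[[1,2,3,0]]).as_matrix(); print(R.round(3)); print("grasp pt",s["tcp_pos"]-.0187*R[:,2])
```

```text
[ 0.5654 -0.2429  0.0602] [-0.084   0.8765  0.1573  0.4472] [-0.94  0.38 -0.75  0.09  0.9   2.01] [-0.2 -0.5  1.3]
[[ 0.551  0.351  0.758]
 [ 0.201 -0.936  0.288]
 [ 0.81  -0.006 -0.586]]
grasp pt [ 0.5511944  -0.24829325  0.07120357]
```

carry_out(plan=[[[0,0,0,-4,5,-1,85],[0,0,0,-8,10,-4,85],[0,0,0,-8,10,-5,85],[0,0,0,-8,10,-5,85]]])

```text
clock: 8.5
tcp_pos: [0.5569, -0.2318, 0.0538]
orientation: [-0.085, 0.877, 0.157, 0.447]
wrist_force: [0.3, 0.4, -0.5]
finger_gap: 0.0851
grip_force: 0.0
```

Run:
```python
from h import *
s=monitor.get_state(); q=s["orientation"]; R=Ro.from_quat(q[[1,2,3,0]]).as_matrix(); print("grasp pt",s["tcp_pos"]-.0187*R[:,2],s["joint_pos"].round(2))
S=viewer.calibration("side"); 
def blob(im,x0,y0,x1,y1,thr):
    g=im[y0:y1,x0:x1].min(2); m=(g>thr).astype(np.uint8); n,l,st,ce=cv2.connectedComponentsWithStats(m); i=1+st[1:,4].argmax(); return (ce[i]+[x0,y0]).round(1),st[i]
T=viewer.calibration("top")
for f in("t0","t7"):
    im=cv2.imread('pics/top0.png')[:,:,::-1] if f=="t0" else snap("top",f)
    c,st=blob(im,376,258,410,290,120); print(f,c,st,onz(T,*c,.09).round(4))
W=viewer.calibration("wrist"); im=snap("wrist","w7"); c,st=blob(im,220,200,430,400,150); print(c,st,onz(W,*c,.09).round(4))
```

```text
grasp pt [ 0.5427416  -0.2372103   0.06475787] [-0.94  0.38 -0.79  0.07  0.9   2.01]
t0 [392.1 273.6] [  7   6  20  20 312] [ 0.5456 -0.2382  0.09  ]
t7 [392.  273.6] [  6   6  21  20 327] [ 0.5456 -0.238   0.09  ]
[320.5 295.5] [   22    25   163   147 18093] [ 0.5393 -0.2394  0.09  ]
```

The tin hasn't moved, and the grasp point is on its axis. I close the fingers and lift.

carry_out(plan=[[[0,0,0,0,0,0,60],[0,0,0,0,0,0,50],[0,0,0,0,0,0,45],[0,0,0,0,0,0,45],[0,0,0,0,0,0,45],[0,0,0,0,0,0,45],[0,0,0,0,0,0,45],[0,0,0,0,0,0,45]]], squeeze=40)

```text
clock: 9.4
tcp_pos: [0.5575, -0.2323, 0.0542]
orientation: [-0.085, 0.877, 0.157, 0.447]
wrist_force: [1.0, 0.4, 2.2]
finger_gap: 0.0548
grip_force: 42.3
```

carry_out(plan=[[[0,0,0,0,0,10,45],[0,0,0,0,0,30,45],[0,0,0,0,0,50,45],[0,0,0,4,8,63,45],[0,0,0,10,35,66,45],[0,0,0,16,65,66,45],[0,0,0,22,95,66,45],[0,0,0,27,125,66,45],[0,0,0,30,140,66,45],[0,0,0,30,140,66,45],[0,0,0,30,140,66,45]]])

```text
clock: 10.5
tcp_pos: [0.5869, -0.0913, 0.1199]
orientation: [-0.085, 0.877, 0.157, 0.446]
wrist_force: [0.1, -0.3, -1.8]
finger_gap: 0.0548
grip_force: 42.6
```

```bash
cat > st.py <<'E'
from h import *
s=monitor.get_state(); q=s["orientation"]; R=Ro.from_quat(q[[1,2,3,0]]).as_matrix(); print("grasp pt",(s["tcp_pos"]-.0187*R[:,2]).round(4),"tcp",s["tcp_pos"].round(4),"j",s["joint_pos"].round(2),"yaw,tilt",np.degrees(np.arctan2(R[1,2],R[0,2])).round(1),np.degrees(np.arccos(-R[2,2])).round(1),"F",s["wrist_force"].round(1),s["finger_gap"],s["grip_force"],s["clock"])
E
python3 st.py
```

```text
grasp pt [ 0.5728 -0.0967  0.1309] tcp [ 0.5869 -0.0913  0.1199] j [-0.66  0.14 -0.95 -0.14  0.77  2.38] yaw,tilt 21.0 54.1 F [ 0.1 -0.3 -1.8] 0.05475430131125942 42.595799351111054 10.5
```

carry_out(plan=[[[0,0,0,10,20,-6,45],[0,0,0,18,40,-12,45],[0,0,-0.05,28,54,-18,45],[0,0,-0.1,40,62,-22,45],[0,0,-0.15,52,66,-25,45],[0,0,-0.2,64,68,-28,45],[0,0,-0.25,75,68,-29,45],[0,0,-0.3,85,68,-30,45],[0,0,-0.35,94,68,-30,45],[0,0,-0.35,100,68,-30,45],[0,0,-0.35,100,68,-30,45],[0,0,-0.35,100,68,-30,45],[0,0,-0.35,100,68,-30,45]]])

```text
clock: 11.8
tcp_pos: [0.6868, -0.0248, 0.0897]
orientation: [-0.006, 0.891, 0.002, 0.454]
wrist_force: [0.3, 0.3, -1.4]
finger_gap: 0.0549
grip_force: 42.7
```

```bash
python3 st.py
python3 - <<'E'
from h import *
im=snap("wrist","w9"); s=snap("side","s9")
a=cv2.resize(im[:,:,::-1],(400,300)); b=cv2.resize(s[225:315,250:370,::-1],(400,300),interpolation=cv2.INTER_CUBIC); cv2.imwrite('pics/v9.png',np.hstack([a,b]))
E
```

```text
grasp pt [ 0.6717 -0.025   0.1006] tcp [ 0.6868 -0.0248  0.0897] j [-0.24  0.31 -0.98 -0.64  0.21  3.  ] yaw,tilt 0.8 54.1 F [ 0.3  0.3 -1.4] 0.054865012268355016 42.67660757526755 11.8
```

View pics/v9.png

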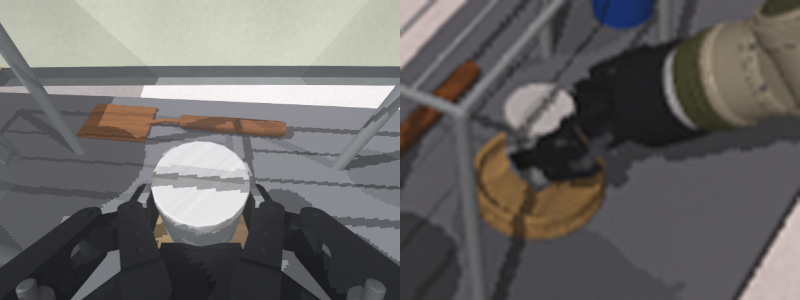

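The wrist view shows the tin upright in the fingers at half-size pixel (201,185), and the side view shows it above the tray's middle. I lower it gently, with a small yaw back to keep joint 3 off its limit.

carry_out(plan=[[[0,0,0.08,3,2,0,45],[0,0,0.15,5,4,0,45],[0,0,0.15,5,4,-4,45],[0,0,0.15,5,4,-8,45],[0,0,0.15,5,4,-12,45],[0,0,0.15,5,4,-16,45],[0,0,0.15,5,4,-20,45],[0,0,0.15,5,4,-22,45],[0,0,0.15,5,4,-22,45],[0,0,0.15,5,4,-22,45]]])

```text
clock: 12.9
tcp_pos: [0.6923, -0.02, 0.0679]
orientation: [-0.04, 0.888, 0.069, 0.453]
wrist_force: [0.1, 0.6, -0.4]
finger_gap: 0.055
grip_force: 42.8
```

```bash
python3 st.py
```

```text
grasp pt [ 0.6774 -0.0225  0.0789] tcp [ 0.6923 -0.02    0.0679] j [-0.31  0.37 -0.96 -0.64  0.38  2.86] yaw,tilt 9.5 54.1 F [ 0.1  0.6 -0.4] 0.05497380301921792 42.79776016250253 12.9
```

Bottom is about 4 mm above the floor. I lower in 1 mm rows.

carry_out(plan=[[[0,0,0,0,0,-1,45],[0,0,0,0,0,-2,45],[0,0,0,0,0,-3,45],[0,0,0,0,0,-3.5,45],[0,0,0,0,0,-3.5,45],[0,0,0,0,0,-3.5,45]]])

```text
clock: 13.5
tcp_pos: [0.6923, -0.0202, 0.0644]
orientation: [-0.04, 0.888, 0.069, 0.453]
wrist_force: [0.2, 0.7, -1.5]
finger_gap: 0.0552
grip_force: 42.8
```

```bash
python3 st.py
```

```text
grasp pt [ 0.6773 -0.0227  0.0754] tcp [ 0.6923 -0.0202  0.0644] j [-0.31  0.38 -0.96 -0.66  0.38  2.86] yaw,tilt 9.4 54.1 F [ 0.2  0.7 -1.5] 0.05519279227054393 42.79741249512881 13.5
```

carry_out(plan=[[[0,0,0,0,0,-0.5,45],[0,0,0,0,0,-1,45],[0,0,0,0,0,-1.5,45],[0,0,0,0,0,-1.5,45],[0,0,0,0,0,-1.5,45]]])

```text
clock: 14.0
tcp_pos: [0.6931, -0.0202, 0.0642]
orientation: [-0.04, 0.887, 0.069, 0.454]
wrist_force: [-1.9, 0.2, 5.6]
finger_gap: 0.0547
grip_force: 43.4
```

Contact: 5.6 N upward. I release gently and back out along the tool axis.

carry_out(plan=[[[0,0,0,0,0,-1,56],[0,0,0,0,0,-0.5,59],[0,0,0,0,0,0,62],[0,0,0,0,0,0,66],[0,0,0,0,0,0,66],[0,0,0,0,0,0,66]]])

```text
clock: 14.6
tcp_pos: [0.6921, -0.0202, 0.0627]
orientation: [-0.04, 0.888, 0.069, 0.453]
wrist_force: [0.4, 0.5, 0.0]
finger_gap: 0.0658
grip_force: 0.0
```

carry_out(plan=[[[0,0,0,-4,-0.7,2.9,66],[0,0,0,-10,-1.7,7,66],[0,0,0,-16,-2.7,11.4,66],[0,0,0,-24,-4,17,66],[0,0,0,-32,-5.3,22.7,66],[0,0,0,-32,-5.3,22.7,66]]])

```text
clock: 15.2
tcp_pos: [0.6593, -0.0256, 0.0866]
orientation: [-0.04, 0.888, 0.069, 0.453]
wrist_force: [0.2, 0.8, 0.1]
finger_gap: 0.0662
grip_force: 0.0
```

```bash
python3 st.py
```

```text
grasp pt [ 0.6444 -0.0281  0.0975] tcp [ 0.6593 -0.0256  0.0866] j [-0.34  0.28 -1.01 -0.61  0.41  2.84] yaw,tilt 9.4 54.1 F [0.2 0.8 0.1] 0.06615508957844066 0.0 15.2
```

carry_out(plan=[[[0,0,0,-6,-1,5,66],[0,0,0.02,-12,-2,11,66],[0,0,0.06,-18,-3.5,18,66],[0,0,0.12,-24,-5,26,66],[0,0,0.2,-32,-8,36,66],[0,0,0.3,-45,-12,46,66],[0,0,0.35,-70,-20,60,66],[0,0,0.35,-100,-30,70,66],[0,0,0.35,-110,-40,80,66],[0,0,0.35,-110,-40,80,66],[0,0,0.35,-110,-40,80,66],[0,0,0.35,-110,-40,80,66]]])

```text
clock: 16.4
tcp_pos: [0.5504, -0.065, 0.1653]
orientation: [-0.118, 0.862, 0.223, 0.439]
wrist_force: [-0.0, 0.0, -0.2]
finger_gap: 0.0657
grip_force: 0.0
```

```bash
python3 st.py
python3 - <<'E'
from h import *
im=snap("wrist","w10"); t=snap("top","t10"); s=snap("side","s10")
W=viewer.calibration("wrist"); print("exp tin top, floor",proj(W,[[.677,-.023,.1],[.677,-.023,.04]]).round(1).tolist())
z=lambda i,x0,y0,x1,y1: cv2.resize(i[y0:y1,x0:x1,::-1],(400,300),interpolation=cv2.INTER_CUBIC)
cv2.imwrite('pics/v10.png',np.vstack([np.hstack([z(im,0,0,640,480),z(s,250,225,370,315)]),np.hstack([z(t,250,180,410,300),z(t,150,120,470,360)])]))
E
```

```text
grasp pt [ 0.5372 -0.0724  0.1762] tcp [ 0.5504 -0.065   0.1653] j [-0.71  0.03 -0.86  0.24  0.87  2.13] yaw,tilt 29.5 54.1 F [-0.   0.  -0.2] 0.06573695252169169 0.0 16.4
exp tin top, floor [[351.2, 198.6], [347.5, 242.4]]
```

View pics/v10.png

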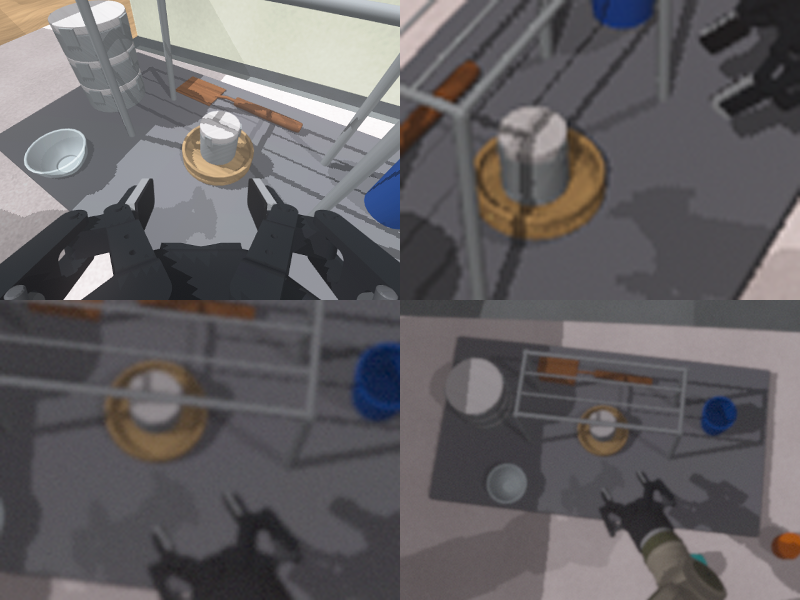

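The tin stands upright in the flat tray: its top is at wrist pixel (352,198), against the expected (351,199). The bystanders are in place and the gripper is clear, so I hand in.

```bash
python3 -c "
from workcell import order
print(order.hand_in())"
```

```text
the job is handed in; nothing more can be done
None
```

I handed the job in at 16.6 s: in the last camera views the tray lies flat over the stud, the steel tin stands upright near its centre, the bystanders look undisturbed and the gripper is clear; the hand-in call returned no verdict.

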